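Tablet tub shut, clothes brush tilted out of the half-hidden drawer

ROBOT

A 6-joint arm with a two-finger parallel gripper is mounted at the origin on the work surface. World frame = base frame: x ahead of the robot, y to its left, z up, the work surface at z = 0. Lengths are in m, angles in rad, forces in N, time in s.
With the tool pointing down it reaches from about 0.25 to 0.775 m from the base axis. Payload 4 kg.
Tool frame: the origin (TCP) lies on the centre line of the jaws, within the pads' length; the fingertips stand 14 mm ahead of it and the grasp point (between the pads) lies 5 mm behind it (robot.tcp_to_tips is the distance from the TCP to the fingertips, in m); z points along the fingers, y is the line along which they close (so a half turn about z gives the same grasp; the last joint's range is limited). The gripper opens to 94 mm and grips with 3 to 60 N. Pads are 16 mm wide; open, the fingers measure 119 mm over their backs; the gripper's body (75 mm by 177 mm) begins 78 mm behind the grasp point.
Start: joints at [1.216, 0.087, 1.371, -0, 1.684, -0.103], TCP at [0.137, 0.533, 0.22] pointing down, gripper open.
Joint ranges: [-3.1, 3.1], [-0.76, 2.03], [0.27, 2.55], [-1.08, 4.22], [0.17, 2.65], [-2.57, 2.57]. Speed limits (rad/s): [2.79, 2.79, 3.14, 3.14, 3.14, 3.14].

INTERFACE

Orientations are given as [roll, pitch, yaw] about the fixed x, y, z axes, in that order (R = Rz(yaw) Ry(pitch) Rx(roll)).
In Python, from bench import robot gives the robot as it stands.
- The arm moves only by the tool carry_out, never from a script. Its argument "increments" is a list of rows, each a list of 3 entries, a list of its own where there are three numbers: the closure in counts, from 0 (fully open) to 255 (shut), then the shift along the tool's x, y, z in mm, then the turn about the tool's z in degrees. In form: [[fingers, [dx, dy, dz], twist], ...]. A call has 1 to 8 rows; each row shifts and turns the commanded pose from where the row before left it, along the tool's axes as they then stand; what a row does not reach is not made up. A row lasts 1/10 s, in which the tool goes at most 50 mm and 8.59 degrees, less where a joint would pass 70% of its speed; a pose out of reach is approached as far as the arm can. A call with a gripper value outside its range is refused whole. The fingers move at their own pace and stop on an object; the grip force is fixed at half the most. Time passes only in rows, so rows that do not move let the fingers close. It gives the time, the measured TCP pose, the force, the opening and the grip force at its end, in the units of the state.
- robot.get_obs(): the state, without advancing time (a new reading comes with each control period).
- robot.snapshot(name): name is "scene" or "top" or "wrist"; returns the picture (384x512x3 uint8, blue, green, red); there is no depth.
- robot.get_calibration(name): a dict with "vfov" (degrees; the focal length in pixels is half the picture's height over the tangent of half this angle, whatever the lens; pixels are square), "cx", "cy" (the principal point, pixels), "T" (4x4, takes a point from camera to world coordinates). Camera axes: x right, y down, z forward; pixel columns grow to the right and rows downward; lengths in m; the calibration is good to about 2 mm. A picture is of the moment at which its call begins: read the wrist's pose just before it. get_calibration takes no time and is no camera call; for the wrist camera it gives the pose at the moment of the call.
- robot.close_job(): hands the job in; it is judged then, once.
The state is a dict: "time": time; "joint_positions": joint angles; "qvel": joint speeds; "joint_torque": joint torques, N m; "tool_pos": TCP position; "ee_rot": TCP orientation; "wrist_force": force on the tool from outside, world axes, zero at the start; "wrist_torque": the same for the moment, N m; "width": finger opening in m; "finger_force": force on a finger pad.
Only numpy, scipy, OpenCV 4.12 (cv2) and the standard library are available. Lean on these libraries where they do the work, as an engineer would, in place of code of your own. Each camera call takes 0.05 s, during which the arm holds its last target. There are 200 camera calls.

TASK

I need the long clothes brush from the open laundry drawer; the drawer comes no further out, so the brush's head stays under the top of the unit. First press the crooked lid of the tablet tub down until it sits level all round, so that no tablets spill when the brush comes past; then take the brush by its handle, tilt it out through the drawer's opening and finish holding it level in the gripper, well above the drawer unit, for me to take. Leave everything else where it stands and the tub upright in its drawer.

Things in the scene. Friction and masses are not known exactly. Their poses are not given: they have to be found in the camera images.
- drawer_unit: Low pine drawer unit fixed on the counter, 340 deep (own x) x 280 wide (own y) x 135 high. Origin: centre of its underside, on the counter; z up; own -x points to the side its drawer opens to. Carcass boards 12 thick, so the underside of its top board is 123 above the counter; the front edge of the top is at own x = -170.
- drawer (a joint): How far the drawer is out, m: 0 shut, 0.19 at its stop (starts 0.184 to 0.19); stiff, about 6 N. The front panel's inner face is at the unit's own x = -0.170 - this value, so the opening between panel and top board is about 188 mm long; the rest of the drawer lies under the top. A bar handle stands 40 out from the panel, 66 above the counter.
- drawer_front_top (a point): Middle of the top edge of the drawer's front panel (12 thick), 118 above the counter. The drawer inside: 236 wide, 312 long, floor 22 above the counter, side and rear walls up to 68.
- brush: Wooden clothes brush, 280 long, about 120 g, lying bristles down beside the tub, handle towards the drawer's front panel, about 110 of its head under the unit's top. Origin: mid-length, at the bristle tips; own x from handle to head, z up. Handle x -140 to -10, 24 wide, z 14 to 32 (clear of the floor). Head x -10 to 140, 40 wide, wood z 14 to 30, black bristles z 0 to 14. Centre of mass x +20.
- brush_grip (a point): Middle of the brush's handle (x -75, z 23 in the brush's frame), a good place to grip it.
- brush_handle_end (a point): Tip of the brush's handle (x -140, z 23 in the brush's frame).
- brush_head_end (a point): Far end of the brush's head (x +140, z 23 in the brush's frame).
- tub: Clear round tub of wash tablets, about 80 across, 60 high without lid, 300 g, standing loose in the front of the drawer beside the brush. Origin: centre of its underside, z up.
- lid: Orange press-on lid of the tub, 89 across, 5 thick with a skirt. It starts crooked: one side 2 to 6 proud of the rim, the other up to 19. The rim's grip holds it (about 4 N); it stays where it is pushed, and 8 to 12 N on its middle seats it. Origin: centre of its underside; seated, this is 60 above the tub's underside and both z axes are parallel.
- lid_top (a point): Centre of the lid's upper face; seated, 65 above the tub's underside (87 above the counter).
- tin: Small round copper-coloured tin, 56 across, 30 high, in the drawer behind the tub. Leave alone.
- jar: Green glass jar with white cap, 68 across, 85 high, on the rear of the drawer unit's top. Leave alone.
- spray: White spray bottle with green head, 76 across, 206 high, on the counter. Leave alone.
- iron: Blue and white steam iron with black handle, about 205 x 110 x 136 high, flat on its sole. Leave alone.
- dosing_cup: Small blue dosing cup, 64 across, 55 high, on the counter. Leave alone.
Mind the look-alikes: they are no part of the job. There is more than one size of the tub; the job needs the largest.

How it is judged:
By the outcome, as a careful person would: the job done as asked, in the order asked, and still so for the second after the job is handed in, while the arm keeps its last pose, push and grip.
It also fails if it takes over 48 s, if anything falls off the work surface, if the arm or the gripper's body presses on something with over 40 N, if the wrist force passes 120 N, or if a joint passes its speed limit or range.

## Working session

There is one attempt and no reset: what is moved stays moved. The work goes in short steps, Python scripts to look and compute and a tool call to move; the robot and the scene stay as the last step left them, time stands still between calls to the robot, and variables do not carry over. Pictures are saved under pics/ and viewed, at most 10 in all, crops included, and the job is handed in when it is done.

Besides the shell and the picture viewer there is one more tool, called after ">>>" by a JSON object that holds its "op" and its "data". carry_out: Moves the arm, as the interface text tells. Its arguments: {"type":"object","properties":{"increments":{"type":"array","items":{"type":"array"}}},"required":["increments"]}

```bash
mkdir -p pics; ls; python3 - <<'E'
from bench import robot
import cv2,numpy as np
for n in("scene","top","wrist"):
    c=robot.get_calibration(n);print(n,c["vfov"],c["cx"],c["cy"],np.round(c["T"],3).tolist())
    im=robot.snapshot(n);cv2.imwrite(f"pics/{n}0.png",im)
a=cv2.imread("pics/scene0.png");b=cv2.imread("pics/top0.png")
o=robot.get_obs();print(o)
E
```

```text
pics
scene 57.78884490279849 247.77865395845166 184.74005361894228 [[0.493, 0.745, -0.449, 0.953], [0.87, -0.418, 0.261, -0.237], [0.007, -0.519, -0.855, 0.899], [0.0, 0.0, 0.0, 1.0]]
top 51.77463163052416 259.59937994707855 186.52888593134725 [[0.025, -0.998, 0.052, 0.471], [-1.0, -0.025, 0.004, 0.004], [-0.003, -0.053, -0.999, 1.119], [0.0, 0.0, 0.0, 1.0]]
wrist 70.94297161371354 250.22599072203954 192.16175300374303 [[0.248, 0.93, 0.272, 0.057], [0.969, -0.238, -0.072, 0.553], [-0.002, 0.281, -0.96, 0.384], [0.0, 0.0, 0.0, 1.0]]
{'time': 0.15, 'joint_positions': array([ 1.21587137e+00,  8.77837779e-02,  1.37187965e+00,  2.95012852e-05,
        1.68359862e+00, -1.03113550e-01]), 'qvel': array([ 5.39285098e-05, -3.41979082e-03, -5.94336669e-03,  3.20533750e-04,
        1.81720917e-03,  7.76205539e-04]), 'joint_torque': array([ 1.88585662e-03, -3.40642905e+01, -3.02793825e+01,  7.19349668e-02,
        3.05218971e-02, -1.22356932e-04]), 'tool_pos': array([0.13690321, 0.53228664, 0.21858776]), 'ee_rot': array([-3.13993515e+00, -2.00995373e-04,  2.88978438e+00]), 'wrist_force': array([-0.74840847,  0.25240811,  0.22623615]), 'wrist_torque': array([-0.01289416, -0.09430525,  0.04740386]), 'finger_force': 0.0, 'width': 0.09408668911639824}
```

View pics/top0.png

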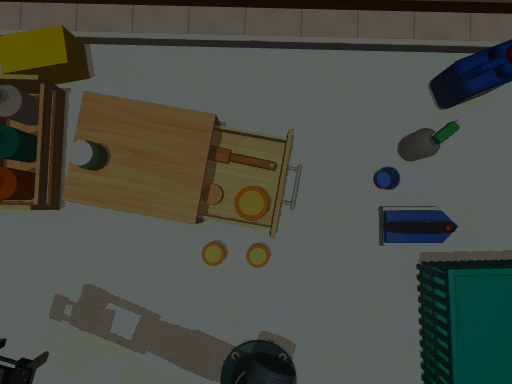

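View pics/scene0.png

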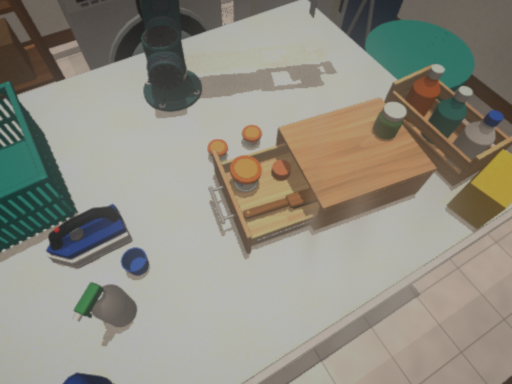

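The top view shows the unit with its drawer opening to the right (world -y). The brush handle runs from (275,167) to (217,154), the big tub is at (252,203), the tin at (215,194), and the small look-alike tubs are on the counter at (214,253) and (258,255). The scene view agrees. Next I enlarge the drawer area.

```bash
python3 - <<'E'
import cv2,numpy as np
a=cv2.imread("pics/top0.png")[110:250,190:310]
a=cv2.convertScaleAbs(a,alpha=1.8)
a=cv2.resize(a,None,fx=4,fy=4,interpolation=cv2.INTER_CUBIC)
b=cv2.imread("pics/scene0.png")[135:245,200:330]
b=cv2.resize(b,(320*130//110*560//320*0+320,271),interpolation=cv2.INTER_CUBIC)
c=np.zeros((560,800,3),np.uint8);c[:,:480]=a;c[:271,480:]=b
cv2.imwrite("pics/crop1.png",c)
E
```

```text
(no output)
```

View pics/crop1.png

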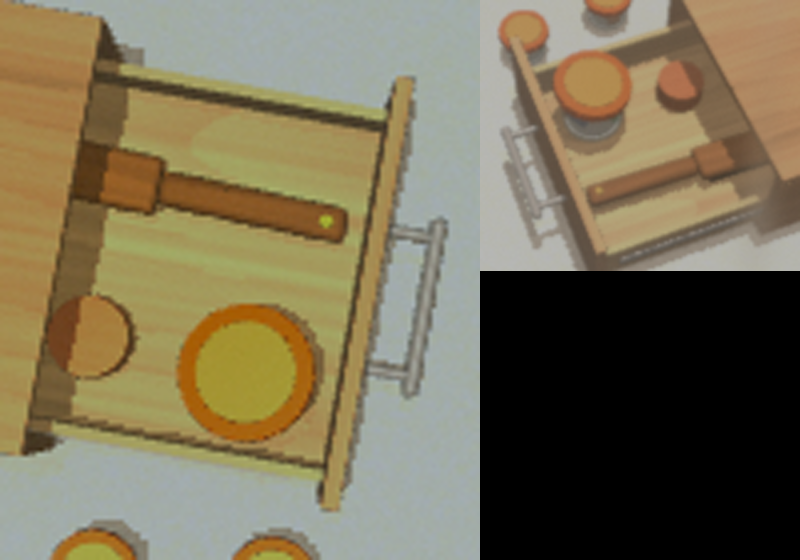

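The crop (4x, offset 190,110) gives the handle tip at (347,224), the handle/head junction at (160,187), the lid centre at (247,372), the front corners of the top at (103,17) and (24,453), and the panel ends at (405,80) and (330,506).

```bash
cat > h.py <<'E'
import numpy as np
from bench import robot
from scipy.spatial.transform import Rotation as R
def px2w(c,u,v,z):
    f=192/np.tan(np.radians(c["vfov"])/2);T=np.array(c["T"])
    d=T[:3,:3]@[(u-c["cx"])/f,(v-c["cy"])/f,1];o=T[:3,3]
    return o+d*(z-o[2])/d[2]
def tool(o=None):
    o=o or robot.get_obs();return o["tool_pos"],R.from_euler("xyz",o["ee_rot"]).as_matrix()
E
python3 - <<'E'
from h import *
c=robot.get_calibration("top")
P={k:px2w(c,190+u/4,110+v/4,z) for k,(u,v,z) in dict(fl=(103,17,.135),fr=(24,453,.135),pl=(405,80,.118),pr=(330,506,.118),tip=(347,224,.05),junc=(160,187,.05),lid=(247,372,.095),tin=(90,337,.052)).items()}
for k,p in P.items(): print(k,p.round(4))
d=P["junc"]-P["tip"];print("handle len",np.linalg.norm(d),"yaw",np.degrees(np.arctan2(d[1],d[0])))
e=P["fl"]-P["fr"];print("unit w",np.linalg.norm(e),np.degrees(np.arctan2(e[1],e[0])))
e=P["pl"]-P["pr"];print("panel w",np.linalg.norm(e),np.degrees(np.arctan2(e[1],e[0])))
p,M=tool();print(p,M.round(3))
print("lid in tool",M.T@(P["lid"]-p))
E
```

```text
fl [0.7021 0.1231 0.135 ]
fr [0.4278 0.1636 0.135 ]
pl [ 0.6702 -0.0687  0.118 ]
pr [ 0.3987 -0.0273  0.118 ]
tip [ 0.5842 -0.0364  0.05  ]
junc [0.6063 0.0911 0.05  ]
lid [0.4818 0.0277 0.095 ]
tin [0.5032 0.1352 0.052 ]
handle len 0.12941209588585065 yaw 80.19335496422497
unit w 0.27726238711607737 -8.385684421274835
panel w 0.27460569735806967 -8.675413463811603
[0.13690321 0.53228664 0.21858776] [[-0.968  0.249 -0.001]
 [ 0.249  0.968 -0.002]
 [ 0.    -0.002 -1.   ]]
lid in tool [-0.45980161 -0.40256399  0.12416276]
```

The measurements agree with the given sizes: handle 129 of 130 mm, unit width 277 of 280 mm. The tool can't be tilted, so the brush will have to pivot in the pads. First I move over the lid with the gripper shut.

>>> {"op": "carry_out", "data": {"increments": [[255,[-34,-30,0],0],[255,[-34,-30,0],0],[255,[-34,-30,0],0],[255,[-34,-30,0],0],[255,[-34,-30,0],0],[255,[-34,-30,0],0],[255,[-34,-30,0],0],[255,[-34,-30,0],0]]}}

```text
time: 0.95
tool_pos: [0.3411, 0.2308, 0.2193]
ee_rot: [3.141, 0.0, 2.89]
wrist_force: [0.8, 0.1, 0.9]
width: 0.0336
finger_force: 0.0
```

>>> {"op": "carry_out", "data": {"increments": [[255,[-34,-30,0],8.5],[255,[0,0,0],8.5],[255,[0,0,0],8.5],[255,[0,0,0],8.5],[255,[0,0,0],8.5],[255,[0,0,0],8.5],[255,[0,0,0],8.5],[255,[0,0,0],8.5]]}}

```text
time: 1.75
tool_pos: [0.3659, 0.1948, 0.2191]
ee_rot: [-3.141, 0.0, 1.697]
wrist_force: [0.8, 1.3, -0.1]
width: 0.0004
finger_force: 0.0
```

>>> {"op": "carry_out", "data": {"increments": [[255,[0,0,0],8.5],[255,[0,0,0],8.5],[255,[0,0,0],0]]}}

```text
time: 2.05
tool_pos: [0.3659, 0.1949, 0.2192]
ee_rot: [-3.141, 0.0, 1.407]
wrist_force: [0.0, -0.7, 0.2]
width: 0.0006
finger_force: 0.0
```

```bash
python3 - <<'E'
from h import *
o=robot.get_obs();p,M=tool(o);print(o["time"],p,M.round(3).tolist(),o["joint_positions"].round(2),np.degrees(o["ee_rot"]))
print((M.T@(np.array([.4818,.0277,.13])-p)*1e3).round(1), "yaw x", np.degrees(np.arctan2(M[1,0],M[0,0])))
E
```

```text
2.05 [0.3659241  0.19487226 0.21918423] [[0.163, 0.987, -0.001], [0.987, -0.163, -0.0], [-0.0, -0.0, -1.0]] [ 0.35 -0.22  1.66  0.    1.7   0.52] [-1.79971778e+02  1.12634950e-02  8.05907863e+01]
[-146.   141.7   89.1] yaw x 80.59078630184173
```

>>> {"op": "carry_out", "data": {"increments": [[255,[-29,28,0],0],[255,[-29,28,0],0],[255,[-29,28,0],0],[255,[-29,28,0],0],[255,[-30,30,0],0],[255,[0,0,20],0],[255,[0,0,0],0]]}}

```text
time: 2.75
tool_pos: [0.4811, 0.0267, 0.1964]
ee_rot: [-3.135, 0.0, 1.407]
wrist_force: [-0.6, -0.5, -1.5]
width: 0.0004
finger_force: 0.0
```

```bash
python3 - <<'E'
from h import *
import cv2
c=robot.get_calibration("wrist");np.save("cw1.npy",c,allow_pickle=True)
im=robot.snapshot("wrist");cv2.imwrite("pics/w1.png",cv2.resize(cv2.convertScaleAbs(im,alpha=1.3),None,fx=1.5,fy=1.5))
p,M=tool();print(p,(M.T@(np.array([.4818,.0277,.13])-p)*1e3).round(1))
E
```

```text
[0.48128582 0.02744014 0.19778068] [ 0.3  0.8 67.8]
```

View pics/w1.png

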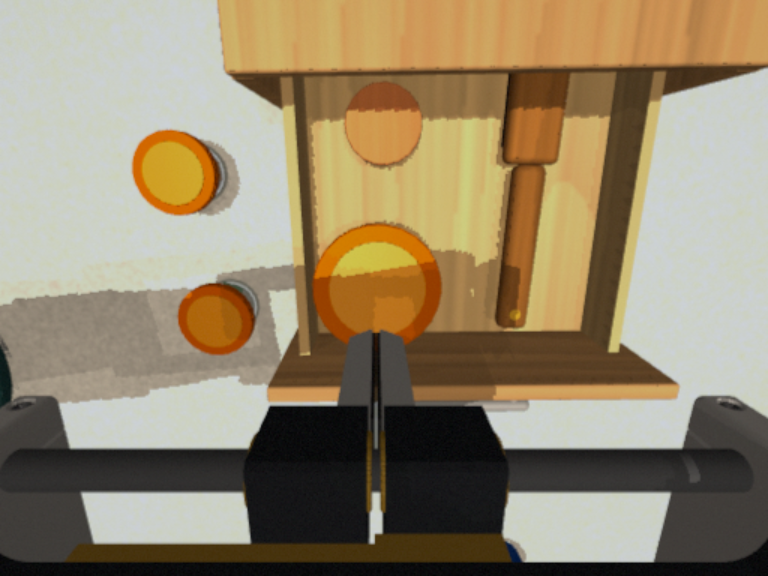

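The wrist view has the lid centred at (378,286), the brush tip at (511,326), the junction at (534,163), the panel across row 390, and the tips above the lid's near edge. I'll refine with these (scale 1.5).

```bash
python3 - <<'E'
from h import *
c=np.load("cw1.npy",allow_pickle=True).item()
for n,u,v,z in(("lid",378,286,.095),("tip",511,327,.048),("junc",534,163,.05),("junc_head_r",557,163,.052),("junc_head_l",503,163,.052)):print(n,px2w(c,u/1.5,v/1.5,z).round(4))
E
```

```text
lid [0.483  0.0322 0.095 ]
tip [ 0.5842 -0.0339  0.048 ]
junc [0.6092 0.0938 0.05  ]
junc_head_r [0.625  0.0912 0.052 ]
junc_head_l [0.5862 0.0976 0.052 ]
```

>>> {"op": "carry_out", "data": {"increments": [[255,[2,1,30],0],[255,[0,0,30],0],[255,[0,0,15],0],[255,[0,0,4],0],[255,[0,0,4],0],[255,[0,0,4],0],[255,[0,0,2],0]]}}

```text
time: 3.5
tool_pos: [0.4842, 0.0297, 0.1114]
ee_rot: [3.14, -0.0, 1.407]
wrist_force: [0.7, -0.9, 1.6]
width: 0.0005
finger_force: 1.0
```

>>> {"op": "carry_out", "data": {"increments": [[255,[0,0,3],0],[255,[0,0,3],0],[255,[0,0,2],0],[255,[0,0,2],0],[255,[0,0,0],0]]}}

```text
time: 4.0
tool_pos: [0.4839, 0.0291, 0.1011]
ee_rot: [3.141, 0.0, 1.406]
wrist_force: [-1.8, -0.7, 5.8]
width: 0.0006
finger_force: 2.6
```

>>> {"op": "carry_out", "data": {"increments": [[255,[0,0,2],0],[255,[0,0,1],0],[255,[0,0,0],0]]}}

```text
time: 4.3
tool_pos: [0.4841, 0.0291, 0.1008]
ee_rot: [3.14, 0.0, 1.406]
wrist_force: [-6.2, -1.4, 15.8]
width: 0.0003
finger_force: 8.0
```

>>> {"op": "carry_out", "data": {"increments": [[255,[0,0,1],0],[255,[0,0,0.5],0],[255,[0,0,0],0]]}}

```text
time: 4.6
tool_pos: [0.4842, 0.0291, 0.1006]
ee_rot: [3.139, 0.001, 1.406]
wrist_force: [-8.1, -1.4, 21.8]
width: 0.0005
finger_force: 10.8
```

>>> {"op": "carry_out", "data": {"increments": [[255,[0,0,-5],0],[255,[0,0,-15],0],[255,[0,0,-40],0],[255,[0,0,-40],0],[255,[0,0,0],0]]}}

```text
time: 5.1
tool_pos: [0.487, 0.0296, 0.2019]
ee_rot: [3.13, -0.002, 1.406]
wrist_force: [1.1, 0.4, 0.2]
width: -0.0002
finger_force: 0.0
```

```bash
python3 - <<'E'
from h import *
import cv2
c=robot.get_calibration("wrist");np.save("cw2.npy",c,allow_pickle=True)
im=robot.snapshot("wrist");s=robot.snapshot("scene")
a=cv2.resize(cv2.convertScaleAbs(im[60:300,150:400],alpha=1.4),(400,384),interpolation=cv2.INTER_CUBIC)
b=cv2.resize(s[140:230,205:300],(400,379),interpolation=cv2.INTER_CUBIC)
d=np.zeros((384,800,3),np.uint8);d[:,:400]=a;d[:379,400:]=b;cv2.imwrite("pics/w2.png",d)
p,M=tool();print(p)
g=np.array([.5960,.0300,.2])  # grip
print((M.T@(g-p)*1e3).round(1))
E
```

```text
[0.48421657 0.02966713 0.19636353]
[ 18.6 110.2  -3.4]
```

View pics/w2.png

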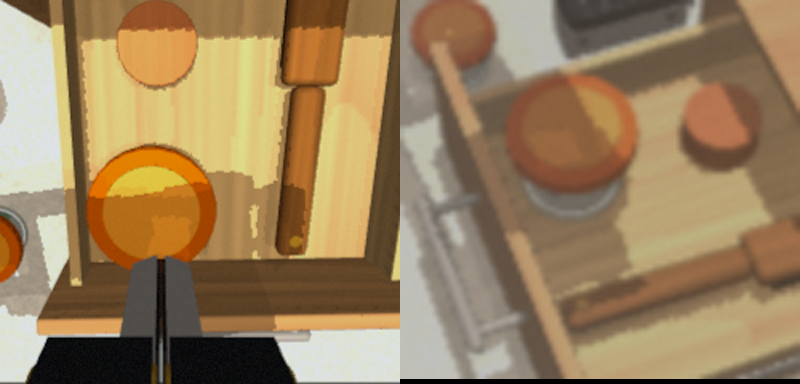

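The lid now looks level with an even skirt, and the handle lies clear. I'll check the lid outline numerically against a seated one.

```bash
python3 - <<'E'
from h import *
import cv2
from scipy.optimize import least_squares
s=robot.snapshot("scene");c=robot.get_calibration("scene")
x0,y0=222,150
roi=cv2.resize(s[150:192,222:266],None,fx=8,fy=8,interpolation=cv2.INTER_CUBIC)
h=cv2.cvtColor(roi,cv2.COLOR_BGR2HSV)
m=((h[...,0]<22)&(h[...,1]>135)).astype(np.uint8)*255
m=cv2.morphologyEx(m,cv2.MORPH_OPEN,np.ones((25,25)))
cs=max(cv2.findContours(m,0,1)[0],key=cv2.contourArea)
e=cv2.fitEllipse(cv2.convexHull(cs));print("measured",[np.round(np.array(v)/8,2) for v in e[:2]],e[2])
T=np.array(c["T"]);f=192/np.tan(np.radians(c["vfov"])/2)
def proj(P):
    q=(P-T[:3,3])@T[:3,:3];return np.c_[c["cx"]+f*q[:,0]/q[:,2],c["cy"]+f*q[:,1]/q[:,2]]
t=np.linspace(0,2*np.pi,90)
ci=np.c_[np.cos(t),np.sin(t),0*t]*.0445
for name,ax,ang in[("level",0,0)]+[(f"tilt 6deg az{a}",a,6) for a in(0,90,180,270)]:
    r=R.from_rotvec(np.radians(ang)*np.array([np.cos(np.radians(ax)),np.sin(np.radians(ax)),0])).as_matrix()
    P=np.vstack([ci,ci-[0,0,.012]])@r.T+[.4825,.030,.087]
    q=(proj(P)-[x0,y0]);k=cv2.fitEllipse(cv2.convexHull(q.astype(np.float32)));print(name,np.round(k[0],2),np.round(k[1],2),round(k[2],1))
cv2.imwrite("pics/mask.png",np.hstack([roi,cv2.cvtColor(m,cv2.COLOR_GRAY2BGR)]))
E
```

```text
measured [array([24.08, 21.29]), array([27.47, 31.28])] 86.90825653076172
level [23.96 21.64] [28.88 32.2 ] 90.3
tilt 6deg az0 [24.2  21.52] [29.46 32.14] 80.0
tilt 6deg az90 [23.83 21.42] [29.96 32.09] 96.6
tilt 6deg az180 [23.72 21.75] [28.06 32.29] 99.0
tilt 6deg az270 [24.1  21.83] [27.51 32.35] 85.5
```

View pics/mask.png

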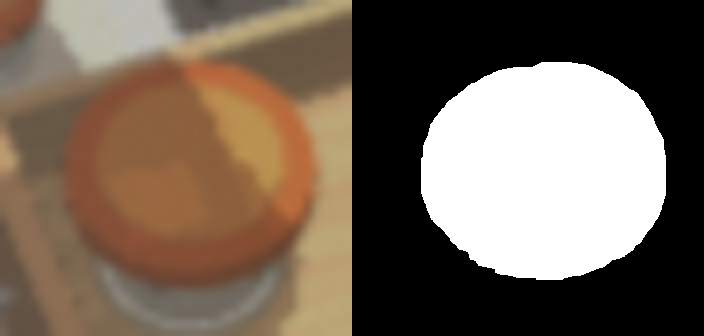

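The outline is close to level, but shadow limits how exact this is. I'll probe the rim with light presses, which also finishes any side that is still proud.

>>> {"op": "carry_out", "data": {"increments": [[255,[28,-2,40],0],[255,[0,0,40],0],[255,[0,0,8],0],[255,[0,0,4],0],[255,[0,0,2],0],[255,[0,0,1.5],0],[255,[0,0,1],0],[255,[0,0,0],0]]}}

```text
time: 6.05
tool_pos: [0.487, 0.0571, 0.1011]
ee_rot: [3.139, -0.0, 1.406]
wrist_force: [-1.0, 0.1, 3.4]
width: 0.0005
finger_force: 2.2
```

>>> {"op": "carry_out", "data": {"increments": [[255,[0,0,1.5],0],[255,[0,0,1],0],[255,[0,0,0],0]]}}

```text
time: 6.35
tool_pos: [0.4873, 0.0573, 0.1008]
ee_rot: [3.138, -0.001, 1.406]
wrist_force: [-5.0, -0.2, 13.2]
width: 0.0002
finger_force: 6.9
```

>>> {"op": "carry_out", "data": {"increments": [[255,[0,0,-12],0],[255,[-28,0,0],0],[255,[-28,0,0],0],[255,[0,0,0],0],[255,[0,0,10],0],[255,[0,0,2],0],[255,[0,0,0],0]]}}

```text
time: 7.05
tool_pos: [0.4788, 0.0019, 0.1003]
ee_rot: [3.137, 0.001, 1.407]
wrist_force: [-4.2, -3.2, 13.3]
width: 0.0003
finger_force: 7.2
```

>>> {"op": "carry_out", "data": {"increments": [[255,[0,0,-12],0],[255,[28,26,0],0],[255,[0,0,0],0],[255,[0,0,10],0],[255,[0,0,2],0],[255,[0,0,0],0]]}}

```text
time: 7.65
tool_pos: [0.5088, 0.0265, 0.1005]
ee_rot: [3.136, -0.003, 1.407]
wrist_force: [-1.4, 2.1, 16.6]
width: 0.0003
finger_force: 7.9
```

>>> {"op": "carry_out", "data": {"increments": [[255,[0,0,-12],0],[255,[0,-26,0],0],[255,[0,-26,0],0],[255,[0,0,0],0],[255,[0,0,10],0],[255,[0,0,2],0],[255,[0,0,0],0]]}}

```text
time: 8.35
tool_pos: [0.4567, 0.0338, 0.1001]
ee_rot: [3.141, 0.0, 1.406]
wrist_force: [-8.0, 0.7, 19.8]
width: 0.0003
finger_force: 9.6
```

All four rim points read 100.1 to 100.8 mm under 13 to 20 N, so the lid is seated and level. Now to the brush.

>>> {"op": "carry_out", "data": {"increments": [[130,[0,0,-20],0],[130,[0,0,-40],0],[130,[8,40,0],0],[130,[10,48,0],0],[130,[0,48,0],0],[130,[0,2,40],0],[130,[0,0,10],0],[130,[0,0,0],0]]}}

```text
time: 9.15
tool_pos: [0.5927, 0.0291, 0.1025]
ee_rot: [-3.133, 0.001, 1.406]
wrist_force: [0.9, 0.5, 0.6]
width: 0.0461
finger_force: 0.0
```

```bash
python3 - <<'E'
from h import *
import cv2
c=robot.get_calibration("wrist");np.save("cw3.npy",c,allow_pickle=True)
im=robot.snapshot("wrist");cv2.imwrite("pics/w3.png",cv2.resize(cv2.convertScaleAbs(im,alpha=1.3),None,fx=1.5,fy=1.5))
p,M=tool();print(p,robot.get_obs()["width"]);g=np.array([.5960,.0287,.045])
print((M.T@(g-p)*1e3).round(1))
E
```

```text
[0.59369317 0.02923719 0.10502955] 0.04567920497025057
[-0.1  2.6 60. ]
```

View pics/w3.png

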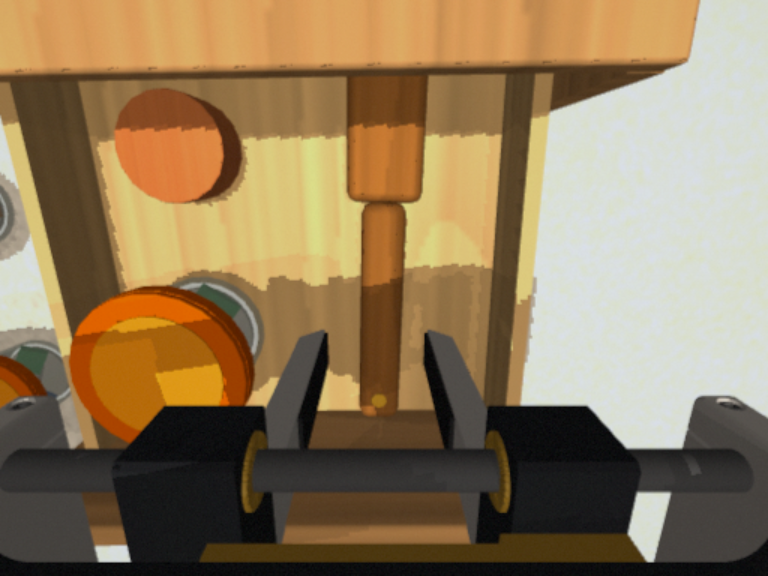

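The handle, centred near column 382, runs between the open fingers (tips at columns 318 and 432), and the lid clears the left finger. Descend and grip.

>>> {"op": "carry_out", "data": {"increments": [[130,[0,2,25],0],[130,[0,0,25],0],[130,[0,0,10],0],[130,[0,0,1],0],[255,[0,0,0],0],[255,[0,0,0],0],[255,[0,0,0],0],[255,[0,0,0],0]]}}

```text
time: 10.0
tool_pos: [0.5978, 0.0288, 0.0472]
ee_rot: [3.139, -0.0, 1.406]
wrist_force: [-0.3, -0.4, 2.0]
width: 0.0237
finger_force: 30.0
```

>>> {"op": "carry_out", "data": {"increments": [[255,[0,0,-10],0],[255,[0,0,-15],0],[255,[0,0,-15],0],[255,[0,0,-10],0],[255,[0,0,0],0]]}}

```text
time: 10.5
tool_pos: [0.5988, 0.0288, 0.0992]
ee_rot: [3.136, -0.001, 1.406]
wrist_force: [1.1, -0.5, -0.1]
width: 0.0239
finger_force: 30.0
```

```bash
python3 - <<'E'
from h import *
import cv2
im=robot.snapshot("wrist");s=robot.snapshot("scene")
a=cv2.resize(cv2.convertScaleAbs(im[20:300,120:400],alpha=1.3),(400,400))
b=cv2.resize(s[130:260,190:320],(400,400),interpolation=cv2.INTER_CUBIC)
cv2.imwrite("pics/w4.png",np.hstack([a,b]))
o=robot.get_obs();print(o["tool_pos"],o["wrist_force"],o["wrist_torque"],o["width"])
E
```

```text
[0.59719454 0.02886327 0.09643708] [-0.14918601  0.18519412 -1.08022343] [-0.23915245  0.10691217 -0.00851282] 0.02399750139017094
```

View pics/w4.png

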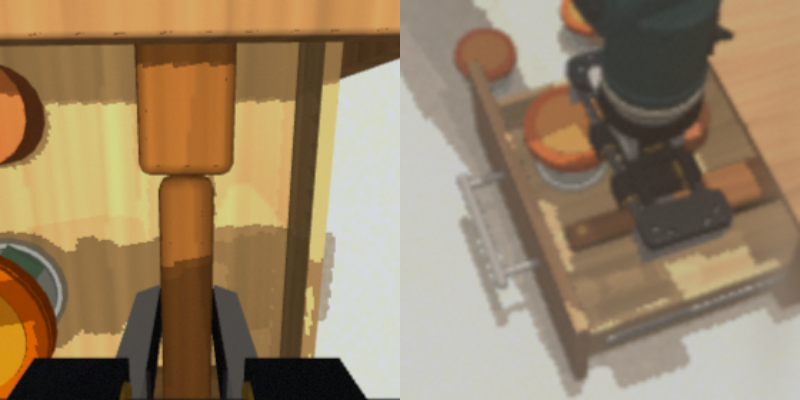

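The brush is held and still level (load about 1.1 N). I lift on so that the edge of the top board turns the head down in the pads, and watch the force.

>>> {"op": "carry_out", "data": {"increments": [[255,[0,0,-10],0],[255,[0,0,-8],0],[255,[0,0,-6],0],[255,[0,0,-5],0],[255,[0,0,0],0]]}}

```text
time: 11.1
tool_pos: [0.5972, 0.0289, 0.1256]
ee_rot: [3.141, -0.0, 1.407]
wrist_force: [-0.1, 0.1, -1.2]
width: 0.0237
finger_force: 30.0
```

>>> {"op": "carry_out", "data": {"increments": [[255,[0,0,-5],0],[255,[0,0,-5],0],[255,[0,0,-5],0],[255,[0,0,0],0]]}}

```text
time: 11.5
tool_pos: [0.5973, 0.0288, 0.141]
ee_rot: [3.141, 0.0, 1.406]
wrist_force: [-0.8, -0.2, -1.8]
width: 0.0237
finger_force: 30.0
```

```bash
python3 - <<'E'
from h import *
import cv2
im=robot.snapshot("wrist");s=robot.snapshot("scene")
a=cv2.resize(cv2.convertScaleAbs(im[20:300,120:400],alpha=1.3),(400,400))
b=cv2.resize(s[130:260,190:320],(400,400),interpolation=cv2.INTER_CUBIC)
cv2.imwrite("pics/w5.png",np.hstack([a,b]))
o=robot.get_obs();print(o["tool_pos"],o["wrist_force"],o["wrist_torque"],o["width"])
E
```

```text
[0.59726555 0.02879859 0.14043693] [ 0.41053991  0.74254486 -1.5828076 ] [-0.16279332  0.04570637 -0.0026017 ] 0.023484973885429142
```

View pics/w5.png

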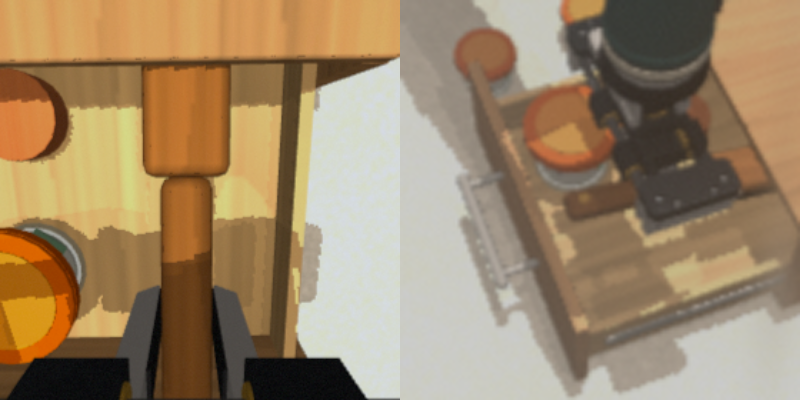

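The head looks foreshortened (87 vs 98 px), so the handle is tilting up as wanted. After another 5 mm of lift I draw it back 118 mm through the opening, then go straight up.

>>> {"op": "carry_out", "data": {"increments": [[255,[0,0,-5],0],[255,[-15,0,0],0],[255,[-20,0,0],0],[255,[-20,0,0],0],[255,[-20,0,0],0],[255,[-20,0,0],0],[255,[-23,0,0],0],[255,[0,0,0],0]]}}

```text
time: 12.4
tool_pos: [0.5772, -0.0912, 0.1455]
ee_rot: [3.141, 0.002, 1.402]
wrist_force: [-1.3, 0.3, -1.3]
width: 0.0236
finger_force: 30.0
```

```bash
python3 - <<'E'
from h import *
import cv2
im=robot.snapshot("wrist");s=robot.snapshot("scene")
a=cv2.resize(cv2.convertScaleAbs(im[20:300,120:400],alpha=1.3),(400,400))
b=cv2.resize(s[130:260,170:300],(400,400),interpolation=cv2.INTER_CUBIC)
cv2.imwrite("pics/w6.png",np.hstack([a,b]))
o=robot.get_obs();print(o["tool_pos"],o["wrist_force"],o["wrist_torque"],o["width"])
E
```

```text
[ 0.57764477 -0.08843175  0.14536014] [ 0.05729222  0.24160915 -1.12260432] [-0.14578234  0.04814717 -0.0371386 ] 0.0236528923012241
```

View pics/w6.png

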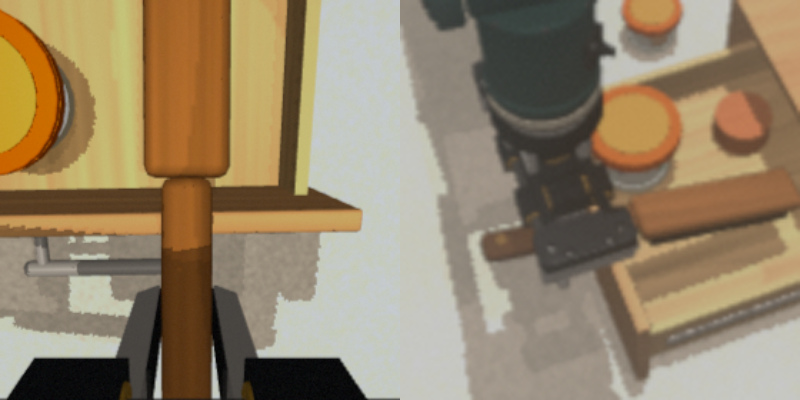

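The head end is clear of the top (computed u ≈ -20 mm), everything else stands still, and the lid looks level from here too. Next I raise it, then level it by resting the head on the unit's flat top.

>>> {"op": "carry_out", "data": {"increments": [[255,[-2,0,-15],0],[255,[0,0,-25],0],[255,[0,0,-30],0],[255,[0,0,-30],0],[255,[0,0,-30],0],[255,[0,0,-10],0],[255,[0,0,0],0]]}}

```text
time: 13.2
tool_pos: [0.5783, -0.0891, 0.2879]
ee_rot: [3.136, 0.0, 1.407]
wrist_force: [-0.1, -0.7, -0.6]
width: 0.0235
finger_force: 30.0
```

>>> {"op": "carry_out", "data": {"increments": [[255,[15,0,0],0],[255,[25,0,0],0],[255,[30,0,0],0],[255,[30,0,0],0],[255,[30,0,0],0],[255,[25,0,0],0],[255,[10,0,0],0],[255,[0,0,0],0]]}}

```text
time: 14.0
tool_pos: [0.6038, 0.075, 0.2828]
ee_rot: [-3.138, 0.001, 1.409]
wrist_force: [-0.2, 0.2, -0.4]
width: 0.0239
finger_force: 30.0
```

>>> {"op": "carry_out", "data": {"increments": [[255,[0,0,15],0],[255,[0,0,20],0],[255,[0,0,20],0],[255,[0,0,15],0],[255,[0,0,10],0],[255,[0,0,8],0],[255,[0,0,8],0],[255,[0,0,0],0]]}}

```text
time: 14.8
tool_pos: [0.6044, 0.073, 0.1886]
ee_rot: [-3.142, -0.0, 1.406]
wrist_force: [0.0, -0.7, 0.3]
width: 0.0239
finger_force: 30.0
```

>>> {"op": "carry_out", "data": {"increments": [[255,[0,0,6],0],[255,[0,0,6],0],[255,[0,0,6],0],[255,[0,0,4],0],[255,[0,0,3],0],[255,[0,0,0],0]]}}

```text
time: 15.4
tool_pos: [0.6042, 0.0734, 0.1633]
ee_rot: [-3.141, -0.0, 1.406]
wrist_force: [-0.4, -0.4, 1.1]
width: 0.0238
finger_force: 30.0
```

>>> {"op": "carry_out", "data": {"increments": [[255,[0,0,2],0],[255,[0,0,1.5],0],[255,[0,0,1],0],[255,[0,0,0],0]]}}

```text
time: 15.8
tool_pos: [0.6046, 0.0731, 0.1604]
ee_rot: [3.14, 0.0, 1.406]
wrist_force: [-0.6, -1.7, 4.0]
width: 0.024
finger_force: 30.0
```

>>> {"op": "carry_out", "data": {"increments": [[140,[0,0,-1],0],[140,[0,0,0],0],[140,[0,0,0],0],[140,[10,0,0],0],[140,[12,0,0],0],[140,[8,0,0],0],[140,[0,0,0],0]]}}

```text
time: 16.5
tool_pos: [0.6094, 0.1046, 0.1603]
ee_rot: [-3.141, -0.0, 1.408]
wrist_force: [0.3, 0.0, -0.2]
width: 0.0427
finger_force: 0.0
```

>>> {"op": "carry_out", "data": {"increments": [[255,[0,0,0],0],[255,[0,0,0],0],[255,[0,0,0],0],[255,[0,0,0],0],[255,[0,0,0],0]]}}

```text
time: 17.0
tool_pos: [0.6093, 0.1026, 0.1605]
ee_rot: [3.142, -0.0, 1.406]
wrist_force: [0.2, -0.4, -0.4]
width: 0.0235
finger_force: 30.0
```

>>> {"op": "carry_out", "data": {"increments": [[255,[0,0,-6],0],[255,[0,0,-12],0],[255,[0,0,-20],0],[255,[0,0,-25],0],[255,[0,0,-25],0],[255,[0,0,-20],0],[255,[0,0,-12],0],[255,[0,0,0],0]]}}

```text
time: 17.8
tool_pos: [0.6102, 0.1029, 0.2836]
ee_rot: [3.137, -0.001, 1.406]
wrist_force: [0.7, -0.7, -0.5]
width: 0.0235
finger_force: 30.0
```

```bash
python3 - <<'E'
from h import *
import cv2
im=robot.snapshot("wrist");s=robot.snapshot("scene")
a=cv2.resize(cv2.convertScaleAbs(im[0:300,80:430],alpha=1.3),(400,343))
b=cv2.resize(s[60:240,180:370],(400,379),interpolation=cv2.INTER_CUBIC)
d=np.zeros((379,800,3),np.uint8);d[:343,:400]=a;d[:,400:]=b;cv2.imwrite("pics/w7.png",d)
o=robot.get_obs();print(o["tool_pos"],o["wrist_force"],o["wrist_torque"],o["width"])
E
```

```text
[0.60919877 0.10283961 0.28004939] [-0.76074602 -0.6045404  -0.73547044] [-0.18139065  0.09822422  0.01533649] 0.023711526522782807
```

View pics/w7.png

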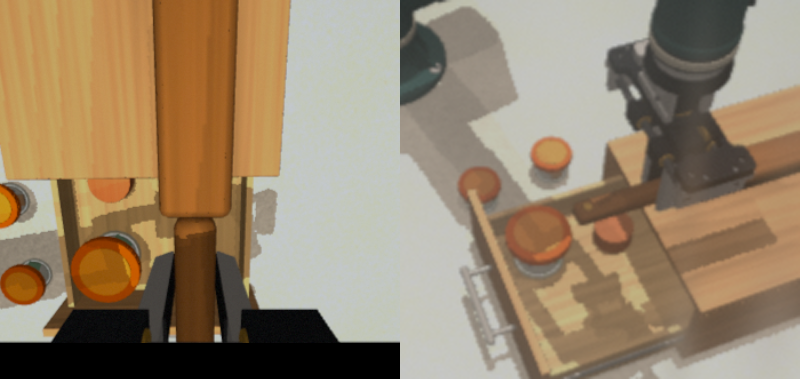

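The brush is held over the unit with its head forward. The drawer, tin, tub and small tubs are unchanged, and the lid looks level. I raise it a bit more, hold, and check levelness numerically from the head's edges, viewing no more pictures.

>>> {"op": "carry_out", "data": {"increments": [[255,[0,0,-15],0],[255,[0,0,-25],0],[255,[0,0,-15],0],[255,[0,0,0],0],[255,[0,0,0],0],[255,[0,0,0],0],[255,[0,0,0],0]]}}

```text
time: 18.6
tool_pos: [0.6089, 0.1028, 0.3335]
ee_rot: [-3.138, 0.001, 1.406]
wrist_force: [0.1, -0.9, -1.3]
width: 0.0236
finger_force: 30.0
```

```bash
cat > lev.py <<'E'
from h import *
import cv2
c=robot.get_calibration("wrist");p,M=tool();im=robot.snapshot("wrist")
g=cv2.GaussianBlur(im,(3,3),0).astype(float)
f=192/np.tan(np.radians(c["vfov"])/2);T=np.array(c["T"]);X=[];Z=[]
for v in range(4,176,6):
    r=np.abs(np.diff(g[v],axis=0)).sum(1)
    l=180+np.argmax(r[180:235]);q=265+np.argmax(r[265:320]);w=q-l
    P=T[:3,3]+T[:3,:3]@(np.array([((l+q)/2-c["cx"])/f,(v-c["cy"])/f,1])*f*.04/w)
    d=M.T@(P-p);X.append(d[0]);Z.append(-d[2])
X=np.array(X);Z=np.array(Z)
from scipy.stats import theilslopes
s=theilslopes(Z,X);print(p,"pitch(head up +) deg",np.degrees(np.arctan(s[:1])),"range",np.degrees(np.arctan(s[2:])),"z at",np.median(Z),X.round(3)[::6],Z.round(3)[::6])
E
python3 lev.py
```

```text
[0.60890127 0.10281099 0.33349755] pitch(head up +) deg [-1.44481922] range [-3.29957654 -0.35888546] z at 0.0005304667507058517 [0.138 0.121 0.103 0.083 0.062] [ 0.001  0.    -0.001 -0.     0.001]
```

>>> {"op": "carry_out", "data": {"increments": [[255,[0,0,0],0],[255,[0,0,0],0],[255,[0,0,0],0],[255,[0,0,0],0],[255,[0,0,0],0],[255,[0,0,0],0],[255,[0,0,0],0],[255,[0,0,0],0]]}}

```text
time: 19.45
tool_pos: [0.6093, 0.1029, 0.3355]
ee_rot: [3.141, -0.0, 1.406]
wrist_force: [-0.2, -0.4, -1.6]
width: 0.0239
finger_force: 30.0
```

```bash
python3 lev.py; python3 -c "
from bench import robot
o=robot.get_obs();print(o['width'],o['wrist_force'],o['time'])"
```

```text
[0.60933826 0.10287787 0.33554327] pitch(head up +) deg [-1.40561506] range [-3.23753356 -0.26468357] z at 0.00037120014901121084 [0.137 0.121 0.103 0.083 0.062] [ 0.001  0.    -0.001 -0.     0.001]
0.023972025032001593 [-0.39813013  0.53257663 -2.2495955 ] 19.5
```

The brush is level to about 1.4° and steady, so I hand in.

```bash
python3 -c "
from bench import robot
print(robot.close_job())"
```

```text
the job is handed in; nothing more can be done
None
```

The job is handed in after about 19.5 s of robot time: the lid is seated level (four rim points within 0.7 mm), and the brush is held by its handle, level to about 1.4° and roughly 0.17 m above the drawer unit, though I viewed 11 pictures, one over the limit of 10.

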